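Tamp the round offcut level in the tray

ROBOT

A 6-joint arm with a two-finger parallel gripper is mounted at the origin on the work surface. World frame = base frame: x ahead of the robot, y to its left, z up, the work surface at z = 0. Lengths are in m, angles in rad, forces in N, time in s.
With the tool pointing down it reaches from about 0.425 to 0.95 m from the base axis. Payload 3.5 kg.
Tool frame: the origin (TCP) lies on the centre line of the jaws, within the pads' length; the fingertips stand ahead of it and the grasp point (between the pads) lies 11 mm behind it (tips_ahead is the z of the fingertips in the tool frame, in m); z points along the fingers, y is the direction in which the jaws open and shut (so a half turn about z gives the same grasp; the last joint's range is limited). The gripper opens to 85 mm and grips with 20 to 120 N. Pads are 22 mm wide; open, the fingers measure 114 mm over their backs; the gripper's body (76 mm by 85 mm) begins 54 mm behind the grasp point. The pads swing forward as they close: fully open they stand 13 mm farther back than shut.
Start: joints at [-1.256, 0.286, 1.577, -0, 1.279, -0.15], TCP at [0.303, -0.603, 0.239] pointing down, gripper open.
Joint ranges: [-2.77, 2.77], [-0.9, 2.22], [0.21, 2.48], [-1.53, 4.67], [0.24, 2.81], [-2.84, 2.84]. Speed limits (rad/s): [2.79, 2.79, 3.14, 3.14, 3.14, 3.14].

INTERFACE

Orientations are given as a unit quaternion [x, y, z, w].
In Python, from plant import * gives the robot as it stands. The module is installed in compiled form; this text tells all that it offers.
- The arm moves only by the tool move_arm, never from a script. Its arguments are lists of equal length, an entry for each row: "linear": the shift along the world's x, y, z in m, a list of three; "twist": the turn, a rotation vector about the world's x, y, z in degrees, a list of three. A call has 1 to 20 rows; each row shifts and turns the pose as measured when the row begins; what a row does not reach is not made up. A row lasts 1/12 s, in which the tool goes at most 41.7 mm and 7.16 degrees, less where a joint would pass 70% of its speed; a pose out of reach is approached as far as the arm can. A call is refused whole if a number of a shift passes 0.0417 or a number of a turn 7.16, either way. A call with a gripper value outside its range is refused whole. "grip" is the opening, from 0 (shut) to 1 (fully open), set as the call begins (left out, the last holds). The fingers move at their own pace and stop on an object; "force" is the grip in N (left out, the last holds). Time passes only in rows, so rows that do not move let the fingers close. It gives the time, the measured TCP pose, the force and the opening at its end, in the units of the state.
- get_state(): the state, without advancing time (a new reading comes with each control period).
- read_camera(name): name is "side" or "top" or "wrist"; returns a dict with "img" (420x560x3 uint8, blue, green, red), "depth" (420x560 float32, m along the optical axis (not along the pixel's ray), 0 where there is no reading), "fx", "fy", "cx", "cy" (pixels), "rvec" (rotation vector, rad) and "tvec" (3), from world to camera coordinates, as OpenCV has them. Camera axes: x right, y down, z forward; pixel columns grow to the right and rows downward; lengths in m; the calibration is good to about 2 mm. A picture is of the moment at which its call begins.
- sign_off(): hands the job in, once; it reports no verdict.
The state is a dict: "time": time; "qpos": joint angles; "dq": joint speeds; "joint_efforts": joint torques, N m; "eef_pos": TCP position; "tcp_rot": TCP orientation; "contact_force": force on the tool from outside, world axes, zero at the start; "wrist_torque": the same for the moment, N m; "opening": opening from 0.0 (shut) to 1.0 (fully open).
Only numpy, scipy, OpenCV 4.12 (cv2) and the standard library are available. Lean on these libraries where they do the work, as an engineer would, in place of code of your own. Each camera call takes 0.05 s, during which the arm holds its last target.

TASK

One round offcut is riding up on top of two others in the offcut tray. Take the wooden tamper (the tool with the wide round sole), hold on to it and press it straight down on the tray's middle until the round offcut has gone down between the others and lies level with them; press with the tamper, not with the gripper. Then stand the tamper upright on its sole on the bench outside the tray, setting it down gently, and let go.

Things in the scene. Friction and masses are not known exactly. Their poses are not given: they have to be found in the camera images.
- tamper: turned wooden tamper standing upright, 0.3 kg: flat round sole 84 mm in diameter, 18 mm thick; collar 44 mm in diameter up to 26 mm; round grip 30 mm in diameter up to the top at 110 mm. Origin at the centre of the sole's underside, z along the grip. (The wooden mallet standing on its head nearby is not it: its head is only 54 mm wide, 62 mm tall.)
- tray: open wooden tray fixed to the bench, outside 128 (its x) by 212 (its y) by 58 mm high, walls and floor 6 mm thick. Origin at the centre of its underside, z up. In it lie two round offcuts like top_round and, beyond them, two loose square blocks at each y end, all 40 mm high, so level pieces reach 46 mm above the bench. There is room along y for them to be pushed outwards.
- top_round: round pole offcut, 40 mm in diameter, 75 mm long; origin at its centre, x along its length. It lies along the tray's x, over the tray's centre, in the valley between two like it that are 26 mm apart; its top is 69 mm above the bench at the start, 46 mm when level. Under the tamper it goes down with a push of up to about 15 N, spreading the others.
Mind the look-alikes: they are no part of the job. Leave any yellow look-alike of the top_round alone.

How it is judged:
On the way, in this order (a step that is already met when the one before it is completed fails the run):
1. the tamper is held and lifted at least 40 mm off the bench (contact force between the fingers and tamper above 1 N and height (world z) of tamper above 0.04 m), for 0.1 s.
2. the held tamper is pressed down inside the tray until its sole is within 8 mm of the level of flat pieces, its centre within 55 mm of the tray's centre, upright within 12 degrees (contact force between the fingers and tamper above 1 N and z of tamper in the frame of tray below 0.054 m and horizontal distance between tamper and tray below 0.055 m and angle between tamper's own z axis and vertical below 0.21 rad), for 0.1 s.
At the end, for the whole second after the job is handed in: The round offcut that rode on top is at rest in the tray, lying within 10 degrees of level, its top within 8 mm of the level of the other pieces; the tamper is at rest, upright within about 10 degrees, with its sole on the bench outside the tray (z of top_round in the frame of tray between 0.02 and 0.034 m and angle between top_round's own x axis and vertical between 1.39 and 1.75 rad and horizontal distance between top_round and tray below 0.09 m and linear speed of each of top_round, tamper below 0.02 m/s and height (world z) of tamper between -0.01 and 0.01 m and angle between tamper's own z axis and vertical below 0.17 rad and horizontal distance between tamper and tray above 0.09 m); the robot touches nothing.
It fails at once if the gripper's fingers push on the round offcut (contact force between the fingers and top_round above 2 N).
It fails at once if the tamper is dropped or thrown (moves faster than 0.6 m/s while not held) (linear speed of tamper above 0.6 m/s and contact force between the fingers and tamper below 0.2 N).
It also fails if it takes over 45 s, if anything falls off the work surface, if the arm or the gripper's body presses on something with over 40 N, if the wrist force passes 120 N, or if a joint passes its speed limit or range.

## Working session

There is one attempt and no reset: what is moved stays moved. The work goes in short steps, Python scripts to look and compute and a tool call to move; the robot and the scene stay as the last step left them, time stands still between calls to the robot, and variables do not carry over. Pictures are saved under pics/ and viewed, and the job is handed in when it is done.

Besides the shell and the picture viewer there is one more tool, called as a command line: name --argument value ..., lists and objects as JSON in quotes. move_arm: Moves the arm, as the interface text tells. Its arguments: {"type":"object","properties":{"linear":{"type":"array","items":{"type":"array","items":{"type":"number"}}},"twist":{"type":"array","items":{"type":"array","items":{"type":"number"}}},"grip":{"type":"number"},"force":{"type":"number"}},"required":["linear","twist"]}

```bash
mkdir -p pics; cat > h.py <<'E'
from plant import *
import numpy as np, cv2
def shot(n,f):
    c=read_camera(n); cv2.imwrite('pics/'+f,c['img']); np.save('pics/'+f+'.npy',c,allow_pickle=True); return c
def cam(c):
    R=cv2.Rodrigues(np.array(c['rvec'],float))[0]; t=np.array(c['tvec'],float).ravel(); return R,t
def ray(c,u,v):
    R,t=cam(c); d=R.T@np.array([(u-c['cx'])/c['fx'],(v-c['cy'])/c['fy'],1]); return -R.T@t,d
def onz(c,u,v,z):
    o,d=ray(c,u,v); return o+d*(z-o[2])/d[2]
def world(c):
    R,t=cam(c); h,w=c['depth'].shape; u,v=np.meshgrid(np.arange(w),np.arange(h)); Z=c['depth']
    P=np.stack([(u-c['cx'])/c['fx']*Z,(v-c['cy'])/c['fy']*Z,Z],-1); W=(P-t)@R; W[Z==0]=np.nan; return W
E
python3 - <<'E'
from h import *
for n in ['side','top','wrist']:
    c=shot(n,n+'0.png'); R,t=cam(c); print(n,-R.T@t)
s=get_state();print(s)
E
```

```text
side [0.09644254 0.52340635 0.65894653]
top [0.42643331 0.08757261 0.84244566]
wrist [ 0.36449975 -0.57190246  0.37317315]
{'time': 0.15, 'qpos': array([-1.25594188e+00,  2.87010747e-01,  1.57787371e+00,  6.24556954e-06,
        1.27859851e+00, -1.49986847e-01]), 'dq': array([ 0.00023371, -0.00104645, -0.00629781,  0.00033818,  0.00105007,
       -0.0008803 ]), 'joint_efforts': array([ 9.09109294e-04, -4.06605434e+01, -2.93140268e+01, -1.62119909e-04,
        3.98201431e-03,  8.77833742e-06]), 'eef_pos': array([ 0.3024658 , -0.60286988,  0.23821466]), 'tcp_rot': array([ 9.73111463e-01,  2.30332773e-01, -7.48449292e-05, -9.42189714e-04]), 'contact_force': array([-0.8579101 ,  0.77914527, -0.17817759]), 'wrist_torque': array([ 0.03752571, -0.00460586,  0.01408993]), 'opening': 1.00009982874022}
```

View pics/top0.png

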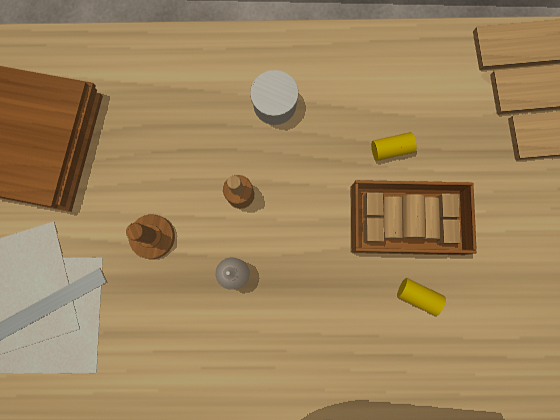

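View pics/side0.png

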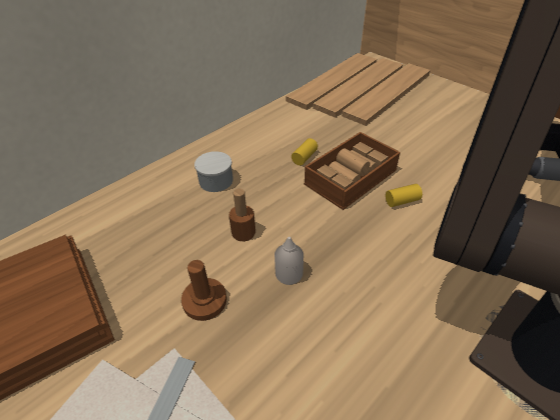

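The top view shows two turned tools. One has a wide sole at (151,236), the other a narrow head at (238,190). The tray is at (413,217) with the raised round at about (414,215), and there are yellow look-alikes at (394,146) and (421,297). In the side view the wide sole is at (203,298), and the mallet is at (242,222) with a tall narrow head. The wide-soled tool fits the tamper. I'll measure it and check an enlarged crop.

```bash
python3 - <<'E'
from h import *
t=np.load('pics/top0.png.npy',allow_pickle=True).item(); s=np.load('pics/side0.png.npy',allow_pickle=True).item()
for n,c in(('top',t),('side',s)):
    W=world(c)
    # dark reddish-brown objects
    hsv=cv2.cvtColor(c['img'],cv2.COLOR_BGR2HSV)
    z=W[...,2]
    m=((z>0.008)&np.isfinite(z)).astype(np.uint8)
    k,l,st,ce=cv2.connectedComponentsWithStats(m)
    for i in range(1,k):
        if st[i,4]>150:
            P=W[l==i]; print(n,st[i,:5],P.min(0).round(3),P.max(0).round(3))
    for nm,bx in (('tamper',(115,185,200,270) if n=='top' else (175,235,255,325)),('mallet',(215,262,165,215) if n=='top' else (220,265,180,245))):
        x0,x1,y0,y1=bx
        Wc=W[y0:y1,x0:x1].reshape(-1,3)
        for lo,hi in((.012,.022),(.055,.068),(.07,.1),(.104,.12)):
            q=Wc[(Wc[:,2]>lo)&(Wc[:,2]<hi)]
            if len(q)>5:
                (cx,cy),r=cv2.minEnclosingCircle(q[:,:2].astype(np.float32)); print(n,nm,lo,hi,len(q),round(cx,4),round(cy,4),'d',round(2*r,4),'zmed',np.median(q[:,2]).round(4))
    # tray rim
    x0,x1,y0,y1=(340,490,170,265) if n=='top' else (295,410,125,215)
    Wc=W[y0:y1,x0:x1].reshape(-1,3); q=Wc[(Wc[:,2]>.054)&(Wc[:,2]<.061)]
    hue=hsv[y0:y1,x0:x1].reshape(-1,3)[(Wc[:,2]>.054)&(Wc[:,2]<.061)]
    q=q[hue[:,2]<150]
    print(n,'rim',len(q),cv2.minAreaRect(q[:,:2].astype(np.float32)))
    q=Wc[(Wc[:,2]>.063)&(Wc[:,2]<.08)]; print(n,'round',len(q),q.mean(0).round(4),q[:,2].max(),cv2.minAreaRect(q[:,:2].astype(np.float32)))
a=cv2.resize(t['img'][150:290,90:290],None,fx=2,fy=2,interpolation=2);b=cv2.resize(t['img'][170:265,340:490],(400,253),interpolation=2)
d=cv2.resize(s['img'][170:330,170:330],(400,400),interpolation=2)
cv2.imwrite('pics/crop.png',np.hstack([np.vstack([a,b]),np.vstack([d,np.zeros((133,400,3),np.uint8)])]))
E
```

```text
top [ 474   20   86   49 3487] [ 0.831 -0.466  0.008] [ 0.929 -0.299  0.023]
top [ 492   65   68   49 2807] [ 0.738 -0.456  0.008] [ 0.832 -0.327  0.023]
top [    0    66   101   146 11402] [0.552 0.448 0.008] [0.83  0.63  0.068]
top [ 250   70   48   54 2042] [0.719 0.06  0.008] [0.81  0.148 0.064]
top [ 510  112   50   48 2056] [ 0.645 -0.447  0.008] [ 0.736 -0.354  0.023]
top [371 132  46  29 894] [ 0.642 -0.163  0.008] [ 0.696 -0.083  0.043]
top [223 175  31  34 805] [0.555 0.143 0.008] [0.608 0.196 0.125]
top [ 351  180  126   75 7369] [ 0.463 -0.254  0.008] [ 0.597 -0.038  0.072]
top [ 126  214   48   45 1637] [0.461 0.295 0.008] [0.544 0.378 0.113]
top [215 257  35  33 867] [0.405 0.152 0.009] [0.46  0.207 0.112]
top [ 397  278   49   38 1029] [ 0.356 -0.201  0.008] [ 0.421 -0.118  0.044]
top tamper 0.012 0.022 968 0.5023 0.3366 d 0.0843 zmed 0.0181
top tamper 0.055 0.068 38 0.502 0.3359 d 0.0297 zmed 0.0612
top tamper 0.07 0.1 91 0.5018 0.3352 d 0.0294 zmed 0.0837
top tamper 0.104 0.12 249 0.5026 0.336 d 0.03 zmed 0.1098
top mallet 0.012 0.022 25 0.5697 0.1669 d 0.0475 zmed 0
[... 1366 characters left out ...]
 0.068 76 0.5013 0.3375 d 0.0297 zmed 0.0618
side tamper 0.07 0.1 181 0.5016 0.3374 d 0.0292 zmed 0.0852
side tamper 0.104 0.12 206 0.5037 0.3374 d 0.0303 zmed 0.1095
side mallet 0.012 0.022 110 0.643 0.1337 d 0.1965 zmed 0.0162
side mallet 0.055 0.068 297 0.5828 0.1708 d 0.0539 zmed 0.0616
side mallet 0.07 0.1 119 0.5812 0.1716 d 0.0236 zmed 0.0856
side mallet 0.104 0.12 74 0.5819 0.1716 d 0.0235 zmed 0.1119
side rim 656 ((0.5319324135780334, -0.1463322639465332), (0.216905415058136, 0.1285179704427719), 88.17865753173828)
side round 212 [ 0.5311 -0.1422  0.0668] 0.07066566535081892 ((0.5327023863792419, -0.1441514641046524), (0.07561619579792023, 0.031199805438518524), 0.02765660732984543)
```

View pics/crop.png

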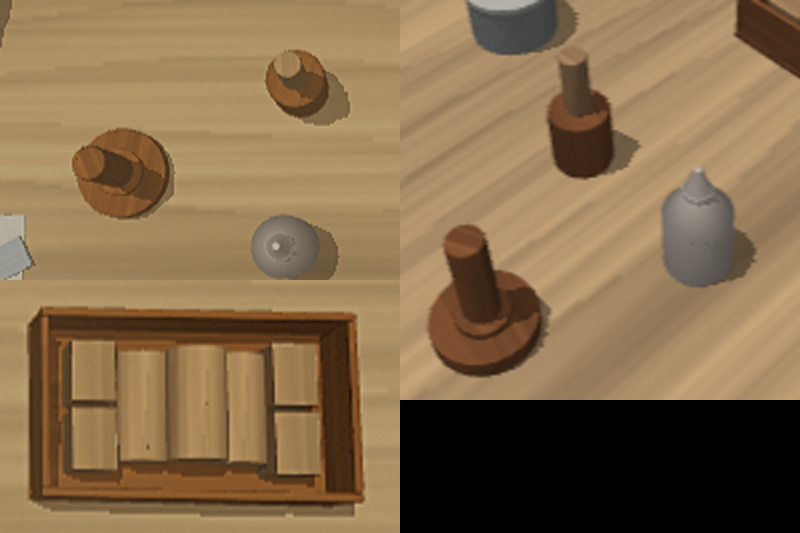

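The tamper is confirmed. Its sole is 84 mm across at (0.5025, 0.337), its grip is 30 mm, and its top is at 0.110 in both views. The mallet's head is 54 mm wide. The tray centre is at (0.531, -0.146), with the raised round on top at z≈0.07. I'll move across at a safe height.

move_arm --linear '[[0.028,0.03,0],[0.028,0.03,0],[0.028,0.03,0],[0.028,0.03,0],[0.028,0.03,0],[0.028,0.03,0],[0.028,0.03,0],[0,0.04,0],[0,0.04,0],[0,0.04,0],[0,0.04,0],[0,0.04,0],[0,0.04,0],[0,0.04,0],[0,0.04,0],[0,0.04,0],[0,0.04,0],[0,0.04,0],[0,0.04,0],[0,0.04,0]]' --twist '[[0,0,0],[0,0,0],[0,0,0],[0,0,0],[0,0,0],[0,0,0],[0,0,0],[0,0,0],[0,0,0],[0,0,0],[0,0,0],[0,0,0],[0,0,0],[0,0,0],[0,0,0],[0,0,0],[0,0,0],[0,0,0],[0,0,0],[0,0,0]]' --grip 1

```text
time: 1.82
eef_pos: [0.4927, 0.1494, 0.2295]
tcp_rot: [0.975, 0.222, -0.002, -0.004]
contact_force: [1.6, -0.5, 0.2]
opening: 1.001
```

move_arm --linear '[[0.002,0.037,0],[0.002,0.037,0],[0.002,0.037,0],[0.002,0.037,0],[0.002,0.03,0],[0,0.01,0],[0,0,0],[0,0,0]]' --twist '[[0,0,0],[0,0,0],[0,0,0],[0,0,0],[0,0,0],[0,0,0],[0,0,0],[0,0,0]]'

```text
time: 2.48
eef_pos: [0.4973, 0.3541, 0.227]
tcp_rot: [0.974, 0.228, -0.004, -0.004]
contact_force: [-0.3, 0.5, -0.0]
opening: 1.001
```

```bash
python3 - <<'E'
from h import *
c=shot('wrist','wrist1.png'); W=world(c); s=get_state(); print(s['time'],s['eef_pos'],s['tcp_rot'],s['qpos'],s.get('tips_ahead'))
z=W[...,2]
from scipy.spatial.transform import Rotation as Ro
print(Ro.from_quat(s['tcp_rot']).as_matrix()[:,2])
for lo,hi in((.012,.022),(.104,.12)):
    m=(z>lo)&(z<hi)&(np.hypot(W[...,0]-.5025,W[...,1]-.337)<.06); q=W[m]
    if len(q): print(cv2.minEnclosingCircle(q[:,:2].astype(np.float32)),np.median(q[:,2]),len(q))
E
```

```text
2.5333 [0.49733285 0.35359464 0.2268964 ] [ 0.9737991   0.22734177 -0.00368841 -0.00417494] [0.4480344  0.15771956 1.7517221  0.01031907 1.23755732 1.55672746] None
[-0.00908181  0.00645404 -0.99993793]
((0.5024011135101318, 0.3367059528827667), 0.0420386977493763) 0.018532336425212473 2792
((0.5027389526367188, 0.33698830008506775), 0.014933870173990726) 0.11021726170307419 1027
```

View pics/wrist1.png

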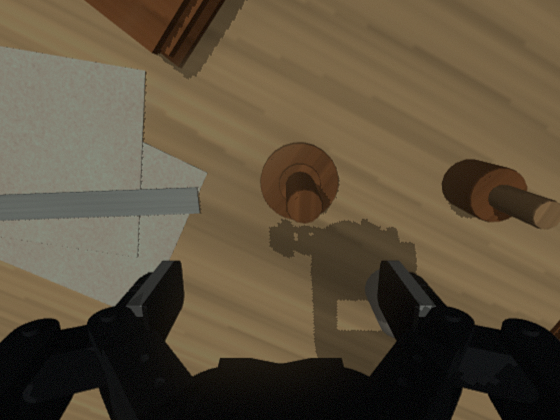

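The wrist view shows the tamper at (300,185), upright, and it measures (0.5025, 0.337) with its top at 0.110. The mallet is at (497,190). Now I'll correct the small tilt, align and descend.

move_arm --linear '[[0.005,-0.016,0],[0,-0.001,-0.01],[0,0,-0.025],[0,0,0]]' --twist '[[-0.37,-0.52,0],[0,0,0],[0,0,0],[0,0,0]]'

```text
time: 2.87
eef_pos: [0.5039, 0.3293, 0.1912]
tcp_rot: [0.975, 0.224, 0.001, 0.001]
contact_force: [-1.4, -0.1, -1.4]
opening: 1.002
```

```bash
python3 - <<'E'
from h import *
from scipy.spatial.transform import Rotation as Ro
s=get_state(); print(s['eef_pos'],Ro.from_quat(s['tcp_rot']).as_matrix())
E
```

```text
[0.50393558 0.32933954 0.19124228] [[ 0.89953363  0.43684188  0.0029006 ]
 [ 0.43684713 -0.89953452 -0.00149494]
 [ 0.00195613  0.00261187 -0.99999468]]
```

move_arm --linear '[[-0.001,0.006,-0.02],[0,0.001,-0.025],[0,0,-0.025],[0,0,0]]' --twist '[[0,0,0],[0,0,0],[0,0,0],[0,0,0]]'

```text
time: 3.2
eef_pos: [0.5049, 0.3312, 0.1217]
tcp_rot: [0.975, 0.22, 0.003, 0.001]
contact_force: [-1.2, -0.2, -1.1]
opening: 1.0
```

move_arm --linear '[[-0.0025,0.0055,-0.01],[0,0.0,-0.02],[0,0,-0.02],[0,0,-0.008],[0,0,0]]' --twist '[[0,0,0],[0,0,0],[0,0,0],[0,0,0],[0,0,0]]'

```text
time: 3.62
eef_pos: [0.506, 0.3364, 0.0676]
tcp_rot: [0.976, 0.218, 0.007, 0.0]
contact_force: [0.0, 0.2, 0.3]
opening: 1.004
```

```bash
python3 - <<'E'
from h import *
from scipy.spatial.transform import Rotation as Ro
s=get_state(); print(s['eef_pos'],Ro.from_quat(s['tcp_rot']).as_matrix())
E
```

```text
[0.50598513 0.33638847 0.06755013] [[ 0.90522233  0.42472685  0.01340254]
 [ 0.42472698 -0.90531659  0.00297838]
 [ 0.01339853  0.00299633 -0.99990575]]
```

move_arm --linear '[[-0.0035,0.0005,-0.002],[0,0,0],[0,0,0]]' --twist '[[-0.17,0.77,0],[0,0,0],[0,0,0]]'

```text
time: 3.87
eef_pos: [0.5039, 0.3378, 0.0689]
tcp_rot: [0.976, 0.217, 0.001, -0.001]
contact_force: [-0.1, 0.2, 0.6]
opening: 1.0
```

```bash
python3 - <<'E'
from h import *
from scipy.spatial.transform import Rotation as Ro
s=get_state(); print(s['time'],s['eef_pos'],Ro.from_quat(s['tcp_rot']).as_matrix()[:,2])
E
```

```text
3.8667 [0.50393191 0.33778747 0.06888901] [ 0.00256577  0.00168176 -0.99999529]
```

move_arm --linear '[[-0.001,-0.001,-0.002],[0,0,0],[0,0,0],[0,0,0],[0,0,0],[0,0,0],[0,0,0],[0,0,0],[0,0,0],[0,0,0],[0,0,0],[0,0,0]]' --twist '[[0,0,0],[0,0,0],[0,0,0],[0,0,0],[0,0,0],[0,0,0],[0,0,0],[0,0,0],[0,0,0],[0,0,0],[0,0,0],[0,0,0]]' --grip 0 --force 80

```text
time: 4.87
eef_pos: [0.5049, 0.338, 0.071]
tcp_rot: [0.976, 0.218, 0.005, -0.001]
contact_force: [0.2, -0.4, 0.4]
opening: 0.337
```

```bash
cat > st.py <<'E'
from h import *
from scipy.spatial.transform import Rotation as Ro
s=get_state(); a=Ro.from_quat(s['tcp_rot']).as_matrix()[:,2]
print(round(s['time'],2),s['eef_pos'].round(4),a.round(4),'levelling twist deg',np.degrees([-a[1],a[0]]).round(2),'F',s['contact_force'].round(1),s['wrist_torque'].round(2),'op',round(s['opening'],3),'q',s['qpos'].round(2))
E
cat > tam.py <<'E'
from h import *
import sys
# tamper pose from depth near given xy, from a camera
def tam(n,x,y,f):
    c=shot(n,f); return c
E
python3 st.py
```

```text
4.87 [0.5049 0.338  0.071 ] [ 0.0086  0.0045 -1.    ] levelling twist deg [-0.26  0.49] F [ 0.2 -0.4  0.4] [-0.03  0.07  0.  ] op 0.337 q [0.42 0.33 1.86 0.   0.94 1.55]
```

move_arm --linear '[[0,0,0.01],[0,0,0.02],[0,0,0.025],[0,0,0.025],[0,0,0.025],[0,0,0.02],[0,0,0]]' --twist '[[0,0,0],[0,0,0],[0,0,0],[0,0,0],[-0.3,0.5,0],[0,0,0],[0,0,0]]'

```text
time: 5.45
eef_pos: [0.4986, 0.3349, 0.1963]
tcp_rot: [0.976, 0.217, -0.008, 0.002]
contact_force: [-0.5, -0.3, -0.5]
opening: 0.329
```

```bash
python3 st.py; python3 - <<'E'
from h import *
c=shot('side','side2.png'); W=world(c); s=get_state(); p=s['eef_pos']
cv2.imwrite('pics/side2c.png',cv2.resize(c['img'][120:380,120:400],None,fx=2,fy=2))
E
```

```text
5.45 [0.4986 0.3349 0.1963] [-0.0152 -0.0076 -0.9999] levelling twist deg [ 0.43 -0.87] F [-0.5 -0.3 -0.5] [ 0.09 -0.09  0.02] op 0.329 q [ 0.42  0.17  1.79 -0.    1.19  1.56]
```

View pics/side2c.png

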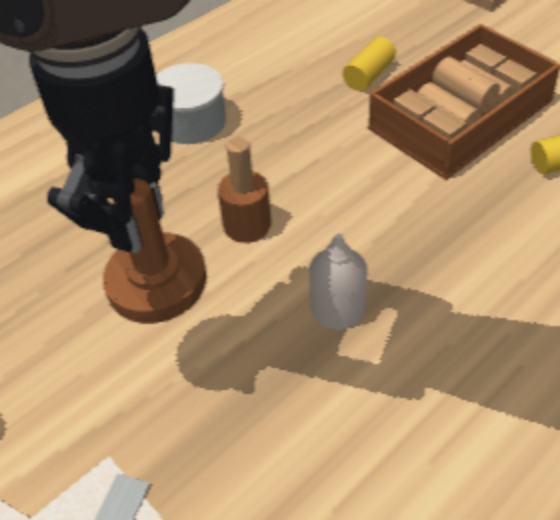

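The side crop shows the tamper hanging upright from the fingers, with its sole at crop (155,275). I'll raise it to clear the mallet and the grey bottle, then carry it to the tray.

move_arm --linear '[[0,0,0.03],[0,0,0.025],[0.004,-0.02,0],[0.004,-0.03,0],[0.004,-0.035,0],[0.004,-0.035,0],[0.004,-0.035,0],[0.004,-0.035,0],[0.004,-0.035,0],[0.004,-0.035,0],[0,-0.035,0],[0,-0.035,0],[0,-0.035,0],[0,-0.03,0],[0,-0.02,0],[0,-0.01,0],[0,0,0],[0,0,0]]' --twist '[[0,0,0],[0.4,-0.8,0],[0,0,0],[0,0,0],[0,0,0],[0,0,0],[0,0,0],[0,0,0],[0,0,0],[0,0,0],[0,0,0],[0,0,0],[0,0,0],[0,0,0],[0,0,0],[0,0,0],[0,0,0],[0,0,0]]'

```text
time: 7.0
eef_pos: [0.5079, -0.1087, 0.2107]
tcp_rot: [0.975, 0.219, -0.029, -0.008]
contact_force: [0.7, 0.3, -2.7]
opening: 0.331
```

```bash
python3 st.py
```

```text
7.0 [ 0.5079 -0.1087  0.2107] [-0.0606  0.0023 -0.9982] levelling twist deg [-0.13 -3.47] F [ 0.7  0.3 -2.7] [ 0.06 -0.05  0.01] op 0.331 q [-0.4   0.    1.95 -0.02  1.25  0.74]
```

move_arm --linear '[[0.008,-0.012,0],[0.008,-0.012,0],[0.006,-0.01,0],[0,0,0],[0,0,0]]' --twist '[[0,-1.5,0],[0,-1.5,0],[0,-0.5,0],[0,0,0],[0,0,0]]'

```text
time: 7.42
eef_pos: [0.5322, -0.1414, 0.2088]
tcp_rot: [0.975, 0.222, 0.003, -0.002]
contact_force: [-0.3, 0.2, -3.3]
opening: 0.331
```

```bash
python3 st.py; python3 - <<'E'
from h import *
c=shot('top','top3.png');W=world(c)
cv2.imwrite('pics/top3c.png',cv2.resize(c['img'][130:330,300:560],None,fx=2.5,fy=2.5))
z=W[...,2]; m=(np.hypot(W[...,0]-.531,W[...,1]+.146)<.12)&(z>.1)&(z<.18); q=W[m]; print(len(q)); print(np.histogram(q[:,2],20))
E
```

```text
7.42 [ 0.5322 -0.1414  0.2088] [ 0.0047  0.0045 -1.    ] levelling twist deg [-0.26  0.27] F [-0.3  0.2 -3.3] [ 0.03 -0.03  0.03] op 0.331 q [-0.45  0.04  1.91  0.01  1.19  0.67]
1311
(array([  2,   7,  22,  25,  11,  17,  23,  52, 408, 535,  84,  13,  46,
        58,   6,   0,   0,   0,   1,   1]), array([0.13736614, 0.13937316, 0.14138017, 0.14338719, 0.14539421,
       0.14740122, 0.14940824, 0.15141526, 0.15342228, 0.15542929,
       0.15743631, 0.15944333, 0.16145035, 0.16345736, 0.16546438,
       0.1674714 , 0.16947842, 0.17148543, 0.17349245, 0.17549947,
       0.17750649]))
```

View pics/top3c.png

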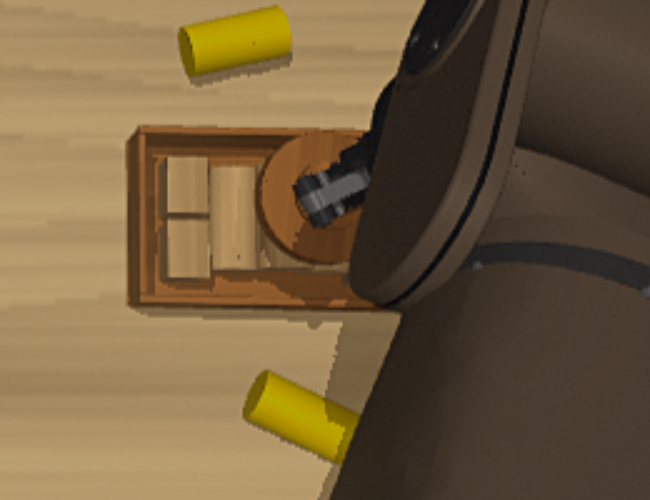

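```bash
python3 - <<'E'
from h import *
from scipy.optimize import least_squares
c=np.load('pics/top3.png.npy',allow_pickle=True).item();W=world(c);z=W[...,2]
m=(np.hypot(W[...,0]-.531,W[...,1]+.146)<.12)&(z>.151)&(z<.16); m=m.astype(np.uint8)
cs=max(cv2.findContours(m,0,1)[0],key=cv2.contourArea)[:,0]
P=np.array([W[v,u] for u,v in cs]); A=np.c_[W[m>0]]
pl=np.linalg.lstsq(np.c_[A[:,:2]-A[:,:2].mean(0),np.ones(len(A))],A[:,2],rcond=None)[0];print('slope deg',np.degrees(pl[:2]),pl[2])
# fixed radius robust
r=least_squares(lambda p:np.hypot(P[:,0]-p[0],P[:,1]-p[1])-.042,[.531,-.146],loss='cauchy',f_scale=.001);print(r.x)
E
```

```text
slope deg [-0.23966965 -0.2380834 ] 0.15562029403995248
[ 0.52898366 -0.14281203]
```

The sole is level, centred at (0.529, -0.143), and its underside is at about 0.137, so the TCP sits 71 mm above it. That means contact at TCP z≈0.140 and level pieces at ≈0.117.

move_arm --linear '[[0.002,-0.003,-0.015],[0,0,-0.018],[0,0,-0.01],[0,0,0]]' --twist '[[-0.2,0.2,0],[0,0,0],[0,0,0],[0,0,0]]'

```text
time: 7.8
eef_pos: [0.5357, -0.1436, 0.167]
tcp_rot: [0.975, 0.223, 0.003, 0.001]
contact_force: [-0.6, 0.7, -2.5]
opening: 0.335
```

```bash
python3 st.py
```

```text
7.8 [ 0.5357 -0.1436  0.167 ] [ 5.5e-03 -8.0e-04 -1.0e+00] levelling twist deg [0.05 0.31] F [-0.6  0.7 -2.5] [0.04 0.09 0.02] op 0.335 q [-0.45  0.09  1.94  0.    1.1   0.67]
```

move_arm --linear '[[-0.0015,-0.001,-0.008],[0,0,-0.008],[0,0,-0.006],[0,0,-0.005],[0,0,-0.005]]' --twist '[[0,0.3,0],[0,0,0],[0,0,0],[0,0,0],[0,0,0]]'

```text
time: 8.22
eef_pos: [0.5356, -0.1445, 0.1354]
tcp_rot: [0.975, 0.223, 0.002, 0.002]
contact_force: [0.5, -0.2, -1.3]
opening: 0.331
```

```bash
python3 st.py
```

```text
8.22 [ 0.5356 -0.1445  0.1354] [ 0.0039 -0.0026 -1.    ] levelling twist deg [0.15 0.22] F [ 0.5 -0.2 -1.3] [ 0.08  0.01 -0.  ] op 0.331 q [-0.45  0.13  1.96 -0.    1.05  0.67]
```

move_arm --linear '[[-0.001,0,-0.005],[0,0,-0.005],[0,0,-0.005],[0,0,-0.003]]' --twist '[[0,0.2,0],[0,0,0],[0,0,0],[0,0,0]]'

```text
time: 8.55
eef_pos: [0.5351, -0.1449, 0.1168]
tcp_rot: [0.975, 0.224, 0.0, 0.002]
contact_force: [-4.5, 0.8, 18.2]
opening: 0.334
```

```bash
python3 st.py
```

```text
8.55 [ 0.5351 -0.1449  0.1168] [ 8.e-04 -3.e-03 -1.e+00] levelling twist deg [0.17 0.05] F [-4.5  0.8 18.2] [0.52 0.98 0.15] op 0.334 q [-0.45  0.16  1.97 -0.    1.01  0.67]
```

move_arm --linear '[[0,0,-0.002],[0,0,-0.002],[0,0,-0.001],[0,0,0]]' --twist '[[0,0,0],[0,0,0],[0,0,0],[0,0,0]]'

```text
time: 8.88
eef_pos: [0.5369, -0.1461, 0.1174]
tcp_rot: [0.975, 0.224, 0.001, 0.002]
contact_force: [0.4, 0.3, -1.7]
opening: 0.333
```

```bash
python3 st.py; python3 - <<'E'
from h import *
from scipy.optimize import least_squares
c=shot('side','side4.png');W=world(c)
cv2.imwrite('pics/side4c.png',cv2.resize(c['img'][90:240,250:450],None,fx=4,fy=4)[:600,:800])
z=W[...,2]
m=(np.hypot(W[...,0]-.535,W[...,1]+.145)<.05)&(z>.04)&(z<.085); q=W[m]; print(np.histogram(q[:,2],18,(.04,.085)))
E
```

```text
8.88 [ 0.5369 -0.1461  0.1174] [ 0.0023 -0.0044 -1.    ] levelling twist deg [0.25 0.13] F [ 0.4  0.3 -1.7] [-0.02 -0.02 -0.05] op 0.333 q [-0.45  0.16  1.97 -0.    1.01  0.67]
(array([ 24,  55,  70,  25,  29,  25,  27,  31,  43, 206, 146,  17,  44,
        38,   6,   8,  11,  14]), array([0.04  , 0.0425, 0.045 , 0.0475, 0.05  , 0.0525, 0.055 , 0.0575,
       0.06  , 0.0625, 0.065 , 0.0675, 0.07  , 0.0725, 0.075 , 0.0775,
       0.08  , 0.0825, 0.085 ]))
```

View pics/side4c.png

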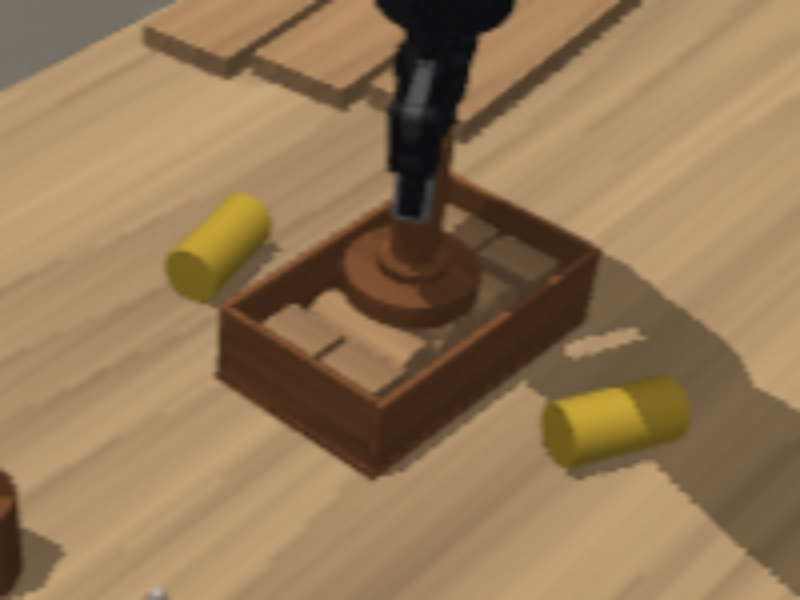

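The tamper is down level with the pieces: sole underside at about 0.0465, force relaxed to near zero, tool upright in the tray. I'll lift it clear and look.

move_arm --linear '[[0,0,0.01],[0,0,0.02],[0,0,0.025],[0,0,0.025],[0,0,0.015],[0,0.02,0],[0,0.03,0],[0,0.035,0],[0,0.035,0],[0,0.035,0],[0,0.025,0],[0,0.01,0],[0,0,0]]' --twist '[[0,0,0],[0,0,0],[0,0,0],[0,0,0],[0,0,0],[0,0,0],[0,0,0],[0,0,0],[0,0,0],[0,0,0],[0,0,0],[0,0,0],[0,0,0]]'

```text
time: 10.02
eef_pos: [0.5332, 0.0509, 0.2188]
tcp_rot: [0.975, 0.221, 0.001, 0.002]
contact_force: [0.2, -0.8, -3.0]
opening: 0.337
```

```bash
python3 st.py; python3 - <<'E'
from h import *
c=shot('top','top5.png');d=shot('side','side5.png')
cv2.imwrite('pics/c5.png',np.hstack([cv2.resize(c['img'][120:320,260:520],(400,308)),cv2.resize(d['img'][90:244,230:430],(400,308))]))
for n,k in(('top',c),('side',d)):
    W=world(k);z=W[...,2];m=(abs(W[...,0]-.531)<.033)&(z>.02)&(z<.08)&(W[...,1]>-.25)&(W[...,1]<-.045); q=W[m]
    for y in np.arange(-.25,-.04,.0125):
        e=q[abs(q[:,1]-y)<.00625]
        if len(e): print(n,round(y,3),len(e),np.percentile(e[:,2],[10,50,95]).round(4))
E
```

```text
10.02 [0.5332 0.0509 0.2188] [ 0.0027 -0.0036 -1.    ] levelling twist deg [0.2  0.16] F [ 0.2 -0.8 -3. ] [-0.01  0.04  0.01] op 0.337 q [-0.09 -0.    1.94 -0.    1.2   1.03]
top -0.25 372 [0.0264 0.0446 0.0583]
top -0.238 103 [0.0429 0.0453 0.0479]
top -0.225 246 [0.0435 0.0456 0.048 ]
top -0.212 315 [0.0341 0.0449 0.0475]
top -0.2 180 [0.0356 0.0412 0.0453]
top -0.187 243 [0.0433 0.045  0.0475]
top -0.175 319 [0.0355 0.0407 0.0457]
top -0.162 191 [0.0304 0.0374 0.0434]
top -0.15 239 [0.0432 0.0449 0.0477]
top -0.137 287 [0.0385 0.0429 0.0465]
top -0.125 88 [0.0324 0.035  0.0395]
top -0.062 22 [0.0241 0.0253 0.0356]
top -0.05 20 [0.0559 0.0572 0.0599]
side -0.25 165 [0.0407 0.0497 0.0589]
side -0.238 39 [0.044  0.0459 0.0484]
side -0.225 73 [0.0447 0.0464 0.0478]
side -0.212 132 [0.0365 0.045  0.0483]
side -0.2 30 [0.0402 0.044  0.0479]
side -0.187 76 [0.0444 0.0459 0.0475]
side -0.175 158 [0.0353 0.041  0.0461]
side -0.162 16 [0.0345 0.0405 0.0438]
side -0.15 69 [0.0444 0.0454 0.0475]
side -0.137 142 [0.0385 0.0433 0.0467]
side -0.125 59 [0.0331 0.0367 0.0414]
side -0.112 58 [0.0435 0.0453 0.0473]
side -0.1 130 [0.041  0.0448 0.0473]
side -0.087 49 [0.0415 0.0455 0.0476]
side -0.075 99 [0.0444 0.0462 0.0485]
side -0.062 88 [0.0445 0.046  0.0482]
side -0.05 7 [0.0484 0.0572 0.0575]
```

View pics/c5.png

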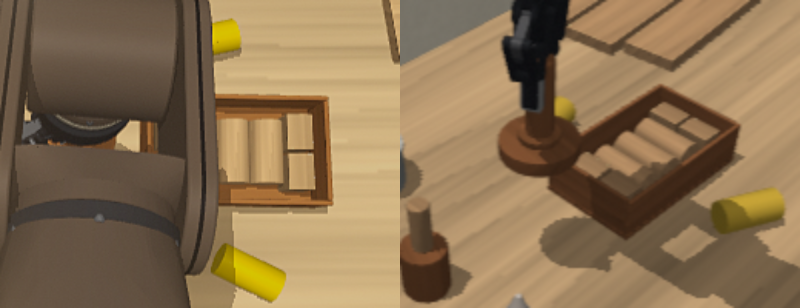

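Both views show all three rounds side by side with their tops at 45–46 mm, so it's level. Now I'll set the tamper down here at about (0.53, 0.05), clear of the tray edge at y≈-0.04.

move_arm --linear '[[0,0,-0.02],[0,0,-0.03],[0,0,-0.03],[0,0,-0.025],[0,0,-0.015],[0,0,-0.004],[0,0,0]]' --twist '[[0.2,0.16,0],[0,0,0],[0,0,0],[0,0,0],[0,0,0],[0,0,0],[0,0,0]]'

```text
time: 10.7
eef_pos: [0.5365, 0.0367, 0.0936]
tcp_rot: [0.977, 0.215, 0.003, 0.004]
contact_force: [-0.6, -0.6, -2.4]
opening: 0.332
```

```bash
python3 st.py
```

```text
10.7 [0.5365 0.0367 0.0936] [ 0.0079 -0.0072 -0.9999] levelling twist deg [0.42 0.45] F [-0.6 -0.6 -2.4] [ 0.07 -0.02  0.04] op 0.332 q [-0.12  0.15  2.02 -0.01  0.96  1.03]
```

move_arm --linear '[[0,0.013,-0.003],[0,0,-0.006],[0,0,-0.004],[0,0,0]]' --twist '[[0.4,0.45,0],[0,0,0],[0,0,0],[0,0,0]]'

```text
time: 11.03
eef_pos: [0.5395, 0.0477, 0.0832]
tcp_rot: [0.977, 0.213, 0.003, 0.001]
contact_force: [-0.7, 0.0, -2.7]
opening: 0.333
```

```bash
python3 st.py
```

```text
11.03 [0.5395 0.0477 0.0832] [ 0.0054 -0.0011 -1.    ] levelling twist deg [0.06 0.31] F [-0.7  0.  -2.7] [-0.02  0.06  0.  ] op 0.333 q [-0.1   0.18  2.02 -0.    0.94  1.04]
```

move_arm --linear '[[0,0,-0.004],[0,0,-0.003],[0,0,-0.002],[0,0,-0.002],[0,0,0]]' --twist '[[0,0.3,0],[0,0,0],[0,0,0],[0,0,0],[0,0,0]]'

```text
time: 11.45
eef_pos: [0.5413, 0.0476, 0.0735]
tcp_rot: [0.977, 0.213, 0.002, 0.001]
contact_force: [-0.9, 0.7, -3.1]
opening: 0.331
```

```bash
python3 st.py
```

```text
11.45 [0.5413 0.0476 0.0735] [ 0.0045 -0.002  -1.    ] levelling twist deg [0.11 0.26] F [-0.9  0.7 -3.1] [0.02 0.01 0.04] op 0.331 q [-0.1   0.2   2.02 -0.    0.92  1.04]
```

move_arm --linear '[[0,0,-0.0015],[0,0,-0.0015],[0,0,-0.001]]' --twist '[[0,0,0],[0,0,0],[0,0,0]]'

```text
time: 11.7
eef_pos: [0.5417, 0.0475, 0.0711]
tcp_rot: [0.977, 0.214, 0.002, 0.001]
contact_force: [-3.9, -0.5, 6.7]
opening: 0.334
```

```bash
python3 st.py
```

```text
11.7 [0.5417 0.0475 0.0711] [ 0.0038 -0.0022 -1.    ] levelling twist deg [0.13 0.22] F [-3.9 -0.5  6.7] [0.22 0.78 0.08] op 0.334 q [-0.1   0.2   2.02 -0.    0.92  1.04]
```

The tamper is on the bench: force has gone from -3 to +6.7 N at TCP z 0.071. I'll open gently.

move_arm --linear '[[0,0,0],[0,0,0],[0,0,0],[0,0,0],[0,0,0],[0,0,0]]' --twist '[[0,0,0],[0,0,0],[0,0,0],[0,0,0],[0,0,0],[0,0,0]]' --grip 0.6

```text
time: 12.2
eef_pos: [0.5443, 0.0473, 0.0733]
tcp_rot: [0.977, 0.214, 0.005, 0.002]
contact_force: [-0.7, 1.0, -0.3]
opening: 0.598
```

move_arm --linear '[[0,0,0],[0,0,0],[0,0,0],[0,0,0],[0,0,0],[0,0,0]]' --twist '[[0,0,0],[0,0,0],[0,0,0],[0,0,0],[0,0,0],[0,0,0]]' --grip 1

```text
time: 12.7
eef_pos: [0.5443, 0.0473, 0.0731]
tcp_rot: [0.977, 0.213, 0.005, 0.002]
contact_force: [-0.0, -0.0, 0.4]
opening: 1.004
```

```bash
python3 st.py; python3 - <<'E'
from h import *
d=shot('side','side6.png');cv2.imwrite('pics/s6.png',cv2.resize(d['img'][80:280,200:440],None,fx=3,fy=3))
E
```

```text
12.7 [0.5443 0.0473 0.0731] [ 0.0106 -0.0027 -0.9999] levelling twist deg [0.16 0.61] F [-0.  -0.   0.4] [0.01 0.   0.  ] op 1.004 q [-0.1   0.2   2.01 -0.    0.92  1.04]
```

View pics/s6.png

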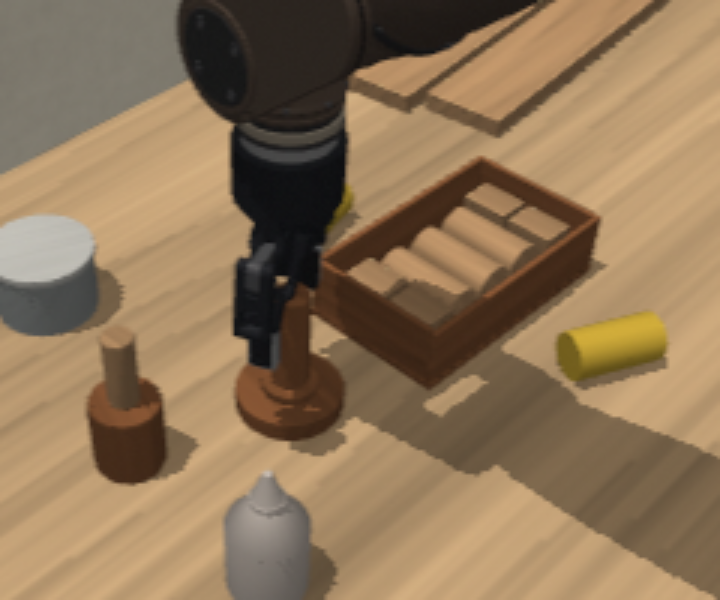

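The crop shows the tamper standing on its sole at (290,395), outside the tray, with the fingers open. Next I'll back straight up, countering the usual drift toward -x.

move_arm --linear '[[0,0,0.005],[0.001,0,0.012],[0.001,0,0.02],[0,0,0.025],[0,0,0.03],[0,0,0.03],[0,0,0.03],[0,0,0.02],[0,0,0],[0,0,0],[0,0,0]]' --twist '[[0,0,0],[0,0,0],[0,0,0],[0,0,0],[0,0,0],[0,0,0],[0,0,0],[0,0,0],[0,0,0],[0,0,0],[0,0,0]]'

```text
time: 13.67
eef_pos: [0.5438, 0.0477, 0.2615]
tcp_rot: [0.977, 0.214, 0.007, 0.003]
contact_force: [0.4, -0.3, 0.1]
opening: 1.002
```

```bash
python3 st.py; python3 - <<'E'
from h import *
d=shot('side','side7.png');cv2.imwrite('pics/s7.png',cv2.resize(d['img'][80:280,200:440],None,fx=3,fy=3))
W=world(d);q0=W.reshape(-1,3)
for lo,hi in((.014,.022),(.07,.1),(.106,.114)):
    q=q0[(q0[:,2]>lo)&(q0[:,2]<hi)&(np.hypot(q0[:,0]-.541,q0[:,1]-.047)<.055)]
    if len(q): print(lo,cv2.minEnclosingCircle(q[:,:2].astype(np.float32)),np.median(q[:,2]),len(q))
q=q0[(abs(q0[:,0]-.531)<.03)&(abs(q0[:,1]+.148)<.006)];print('round top',np.percentile(q[:,2],[5,50,95]))
E
```

```text
13.67 [0.5438 0.0477 0.2615] [ 0.0151 -0.0031 -0.9999] levelling twist deg [0.18 0.86] F [ 0.4 -0.3  0.1] [0.02 0.05 0.  ] op 1.002 q [-0.1  -0.02  1.88 -0.    1.27  1.04]
0.014 ((0.5391276478767395, 0.04628854990005493), 0.04306040704250336) 0.01818762577429698 502
0.07 ((0.5364071130752563, 0.05076684057712555), 0.013217377476394176) 0.08420509681764027 131
0.106 ((0.5398966670036316, 0.047069743275642395), 0.014912829734385014) 0.10983341395388718 106
round top [0.04412751 0.04575994 0.04755039]
```

View pics/s7.png

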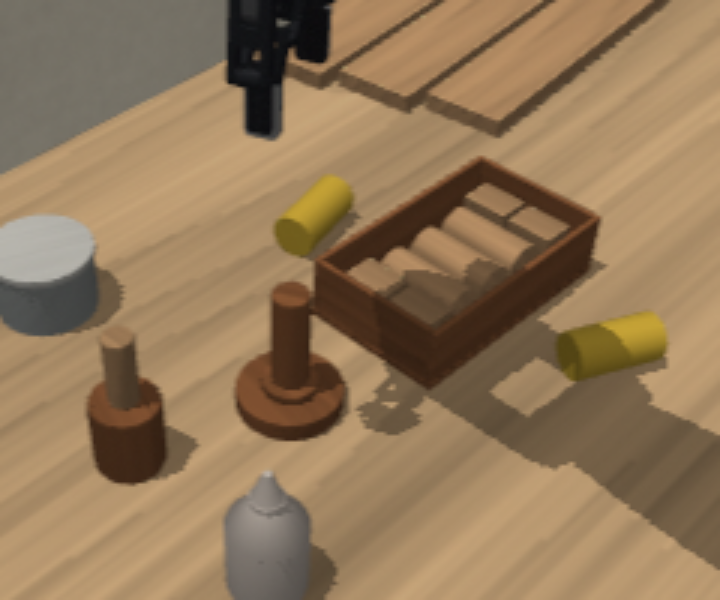

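The tamper stands upright and free at (290,395), and the rounds lie level in the tray around (450,260). I'm handing in.

```bash
python3 -c "
from plant import *
sign_off()"
```

```text
the job is handed in; nothing more can be done
```

The job is handed in at about 13.7 s of the 45 s; no verdict was reported. I gripped the tamper, pressed it straight down on the tray's middle with about 18 N, and the riding offcut went down between the other two. I then stood the tamper on the bench and let go.

- **Offcut:** its top measures about 46 mm, level with the other pieces. The side view confirmed this again at the end.
- **Tamper:** it stands at about (0.540, 0.047), with the sole and top centres within about 1 mm of each other, so it is upright. The sole's top is at 18 mm and the grip's top at 110 mm, so it sits flat on the bench. It is about 0.19 m from the tray's centre.
- **Gripper:** it is open, well above everything and touching nothing.
- **Off plan:** the tool tilted by up to 3.5° during the carry, and I levelled it before pressing. Several moves drifted by a few millimetres, up to about 14 mm, and I corrected those that mattered. No check failed or disagreed.

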